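Seat the feeder's agitator shaft in its bearing housing

ROBOT

A 6-joint arm with a two-finger parallel gripper is mounted at the origin on the work surface. World frame = base frame: x ahead of the robot, y to its left, z up, the work surface at z = 0. Lengths are in m, angles in degrees, forces in N, time in s.
With the tool pointing down it reaches from about 0.3 to 0.75 m from the base axis. Payload 8.5 kg.
Tool frame: the origin (TCP) lies at the very end of the fingers, on their centre line; the grasp point (between the pads) lies 19 mm behind it (env.grasp_offset is the distance from the TCP to the grasp point, in m); y points along the fingers, z is the direction in which the jaws open and shut, and the axes are right-handed (so a half turn about y gives the same grasp; the last joint's range is limited). The gripper opens to 85 mm and grips with 20 to 120 N. Pads are 22 mm wide; open, the fingers measure 114 mm over their backs; the gripper's body (76 mm by 85 mm) begins 54 mm behind the grasp point. The pads swing forward as they close: fully open they stand 13 mm farther back than shut.
Start: joints at [61.117, 21.807, 74.336, -0, 83.858, -12.336], TCP at [0.157, 0.527, 0.194] pointing down, gripper open.
Joint ranges: [-178.18, 178.18], [-50.72, 133.34], [12.68, 142.11], [-81.47, 261.47], [9.98, 163.14], [-165.26, 165.26]. Speed limits (degrees/s): [136.94, 136.94, 180, 180, 180, 180].

INTERFACE

Orientations are given as a 3x3 rotation matrix whose columns are the frame's x, y, z axes.
In Python, from rig import env gives the robot as it stands. The module is installed in compiled form; this text tells all that it offers.
- The arm moves only by the shell command python3 -m pendant 'ROWS' [FORCE]. ROWS is JSON, a list of rows, each a list of 3 entries, a list of its own where there are three numbers: the shift along the world's x, y, z as a fraction of full scale, then the turn about the world's z as a fraction of full scale, then the opening, from 0 (shut) to 1 (fully open). A call has 1 to 12 rows; each row shifts and turns the commanded pose from where the row before left it; what a row does not reach is not made up. Full scale, the value 1, is 30 mm for a shift and 5 degrees for a turn. A row lasts 1/12 s, in which the tool goes at most 41.7 mm and 7.16 degrees, less where a joint would pass 70% of its speed; a pose out of reach is approached as far as the arm can. A call with a number of a shift or a turn outside -1 to 1 is refused whole. A call with a gripper value outside its range is refused whole. The fingers move at their own pace and stop on an object; FORCE is the grip in N (left out, the last holds). Time passes only in rows, so rows that do not move let the fingers close. It gives the time, the measured TCP pose, the force and the opening at its end, in the units of the state.
- env.observe(): the state, without advancing time (a new reading comes with each control period).
- env.get_image(name): name is "side" or "top"; returns (picture, depth): 420x560x3 uint8, red, green, blue; 420x560 float32, m along the optical axis (not along the pixel's ray), 0 where there is no reading.
- env.camera_model(name): a dict with "camera_matrix" (3x3 intrinsics, pixels), "R" (3x3) and "t" (3): a world point X has camera coordinates R X + t. Camera axes: x right, y down, z forward; pixel columns grow to the right and rows downward; lengths in m; the calibration is good to about 2 mm. A picture is of the moment at which its call begins. camera_model takes no time and is no camera call.
- env.close_job(): hands the job in, once; it reports no verdict.
The state is a dict: "time_s": time; "q": joint angles; "qvel": joint speeds; "joint_efforts": joint torques, N m; "position": TCP position; "tool_rot": TCP orientation; "ft_force": force on the tool from outside, world axes, zero at the start; "wrist_torque": the same for the moment, N m; "grip_width": finger opening in m.
Only numpy, scipy, OpenCV 4.12 (cv2) and the standard library are available. Lean on these libraries where they do the work, as an engineer would, in place of code of your own. Each camera call takes 0.05 s, during which the arm holds its last target.

TASK

Fit the long round-nosed steel shaft into the bore of the bearing housing, nose first: push it partway in, let go of it, take hold again near its tail and push it fully home. Towards the end it pushes a stiff plunger ahead of it; keep pushing until that stops solid, then let go, and never load the shaft with more than about 25 N. Leave the other things on the table where they are.

Things in the scene. Friction and masses are not known exactly. Their poses are not given: they have to be found in the camera images.
- shaft: Bare steel shaft, a straight round rod 240 mm long, 16 mm in diameter, about 0.3 kg. Nose end round (radius 8 mm), tail end flat with two fine dark grooves near it. Origin on its centre line at half length; x axis along it towards the nose. It starts level in the rest, centre line 50 mm above the table, within 8 mm of the rest's centre lengthwise; its middle 120 mm is free to grip.
- nose (a point): The tip of the shaft's round nose, on the centre line, 120 mm from its middle (x axis as the shaft).
- tail (a point): The centre of the shaft's flat tail end, 120 mm from its middle the other way. When the shaft is let go partway in, its free end sags a few mm within the bore's play; pushed on askew like that it binds, so it wants lifting level again.
- rest: Fixed wooden rest that holds the shaft: a plywood base 190 x 70 x 10 mm with two V saddles, each 14 mm thick, 75 mm either side of its centre; the saddles' tips reach 54 mm above the table. Origin: underside centre; x along the shaft in it.
- housing: Fixed grey cast bearing housing: a block 180 mm long, 60 x 60 mm in section, on a foot plate 200 x 100 mm; its top is 110 mm above the table (a grease nipple 14 mm higher stands behind the middle). A level bore, 19 mm in diameter, runs lengthwise through the block's centre, 80 mm above the table. Origin: underside centre; x axis: the way the shaft is pushed in.
- mouth (a point): Centre of the bore's mouth on the housing's front face, 90 mm from the housing's centre, 80 mm above the table; x axis into the bore, z up. Inside, unseen, a steel plunger faces the shaft 110 to 130 mm deep (the setting differs each time). It resists sliding with about 4 N, does not spring back, and slides 30 mm before it stops solid.
- far_end (a point): Centre of the housing's rear face, 180 mm from the mouth along the bore; the round head of the stop's adjuster stands out behind it. The shaft is home (within 2 mm) when the plunger has stopped solid: its nose is then 140 to 160 mm deep, and 80 to 100 mm of the shaft still stands out of the mouth. There is no sign of it but the force and that it goes no further.
- hopper_cap: Bystander: orange hopper cap, 84 mm wide, 44 mm high. Origin: underside centre.
- spacer_a: Bystander: aluminium spacer tube, 28 mm wide, 45 mm high, standing. Origin: underside centre.
- spacer_b: Bystander: a second spacer tube like it. Origin: underside centre.
- sleeve: Bystander: white ceramic bearing sleeve, 40 mm wide, 38 mm high, standing. Origin: underside centre.
- sprocket: Bystander: worn steel sprocket lying flat, 88 mm wide, 20 mm high. Origin: underside centre.
- spanner: Bystander: steel spanner 170 mm long lying flat. Origin: underside centre.
- grease_tin: Bystander: grey grease tin, 60 mm wide, 70 mm high. Origin: underside centre.
There are look-alikes about, which are no part of the job. What is shaped like the shaft but yellow is not meant. Leave any orange look-alike of the housing alone.

How it is judged:
By the outcome, as a careful person would: the job done as asked, in the order asked, and still so for the second after the job is handed in, with the robot touching nothing.
It also fails if it takes over 59 s, if anything falls off the work surface, if the arm or the gripper's body presses on something with over 40 N, if the wrist force passes 120 N, or if a joint passes its speed limit or range.

## Working session

There is one attempt and no reset: what is moved stays moved. The work goes in short steps, Python scripts to look and compute and a shell command to move; the robot and the scene stay as the last step left them, time stands still between calls to the robot, and variables do not carry over. Pictures are saved under pics/ and viewed, and the job is handed in when it is done.

```bash
mkdir -p pics; python3 - <<'E'
from rig import env
import numpy as np,cv2
s=env.observe()
for k in s: print(k,np.round(s[k],4).tolist())
print(env.grasp_offset)
for n in("side","top"):
    p,d=env.get_image(n); cv2.imwrite(f"pics/{n}0.png",p[:,:,::-1]); np.save(f"pics/{n}0.npy",d)
    m=env.camera_model(n); print(n,{k:np.round(v,4).tolist() for k,v in m.items()})
E
```

```text
time_s 0.0
q [61.1176, 21.8414, 74.3854, 0.0008, 83.8591, -12.3352]
qvel [0.007, 0.0976, -0.059, 0.0257, -0.0202, -0.0299]
joint_efforts [-0.0012, -44.8468, -23.1277, -0.0002, 0.0048, -0.0]
position [0.1565, 0.5269, 0.1936]
tool_rot [[0.9586, -0.0007, 0.2848], [-0.2848, -0.0013, 0.9586], [-0.0003, -1.0, -0.0015]]
ft_force [0.8407, -0.1842, -0.1693]
wrist_torque [-0.04, 0.014, -0.0511]
grip_width 0.0852
0.0187
side {'camera_matrix': [[494.4977, 0.0, 268.1174], [0.0, 494.4977, 203.3143], [0.0, 0.0, 1.0]], 'R': [[0.9246, -0.3804, -0.0214], [-0.2084, -0.4581, -0.8641], [0.3189, 0.8034, -0.5029]], 't': [-0.4672, 0.1382, 1.1877]}
top {'camera_matrix': [[467.1361, 0.0, 286.2683], [0.0, 467.1361, 208.4009], [0.0, 0.0, 1.0]], 'R': [[-0.0267, -0.9996, 0.0115], [-0.997, 0.0258, -0.0731], [0.0728, -0.0134, -0.9973]], 't': [-0.0103, 0.4823, 1.352]}
```

View pics/side0.png

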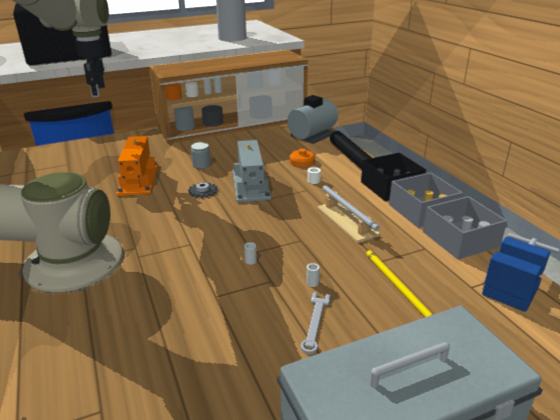

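View pics/top0.png

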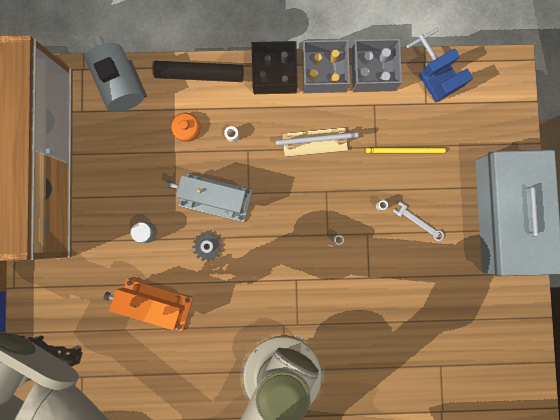

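The side view shows the grey housing at (250,170) and the orange look-alike at (135,165). The steel shaft in its rest is at (348,210) and the yellow rod at (400,285). In the top view the shaft is at (317,138) and the grey housing at (214,196), with its adjuster head at (172,185). Next I'll enlarge these.

```bash
python3 - <<'E'
import cv2,numpy as np
t=cv2.imread('pics/top0.png');s=cv2.imread('pics/side0.png')
def c(im,x0,y0,x1,y1,k,n): cv2.imwrite(n,cv2.resize(im[y0:y1,x0:x1],None,fx=k,fy=k,interpolation=cv2.INTER_CUBIC))
c(t,265,110,375,165,7,'pics/c_shaft.png')
c(t,155,160,265,230,7,'pics/c_house.png')
a=cv2.resize(s[175:250,305:385],None,fx=5,fy=5,interpolation=cv2.INTER_CUBIC)
b=cv2.resize(s[135:210,220:290],None,fx=5,fy=5,interpolation=cv2.INTER_CUBIC)
cv2.imwrite('pics/c_side.png',np.hstack([a,b]))
E
```

```text
(no output)
```

View pics/c_shaft.png

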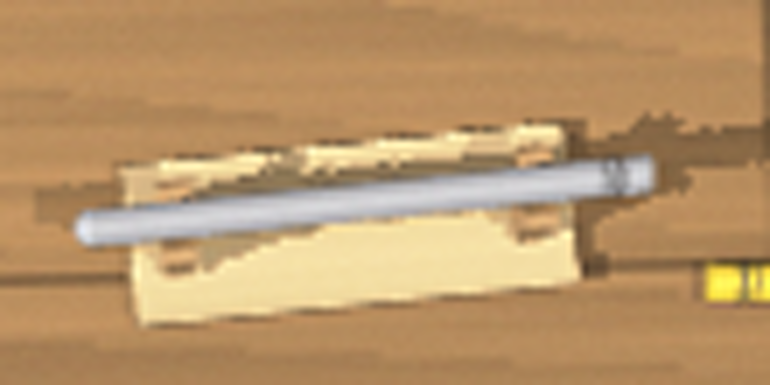

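View pics/c_house.png

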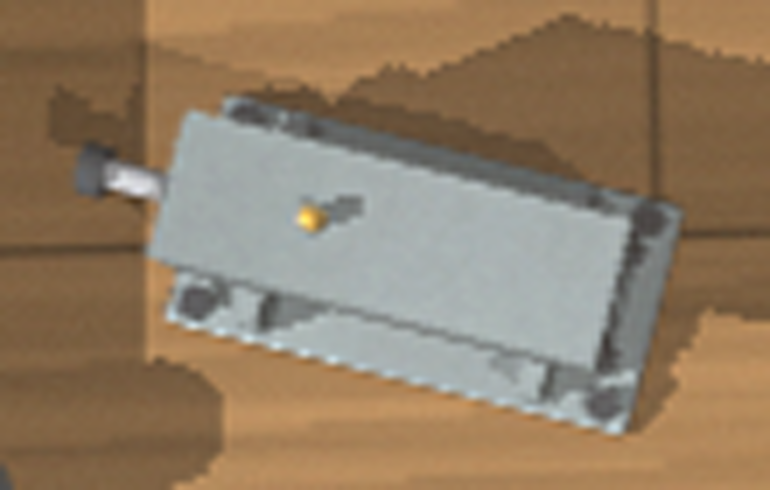

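View pics/c_side.png

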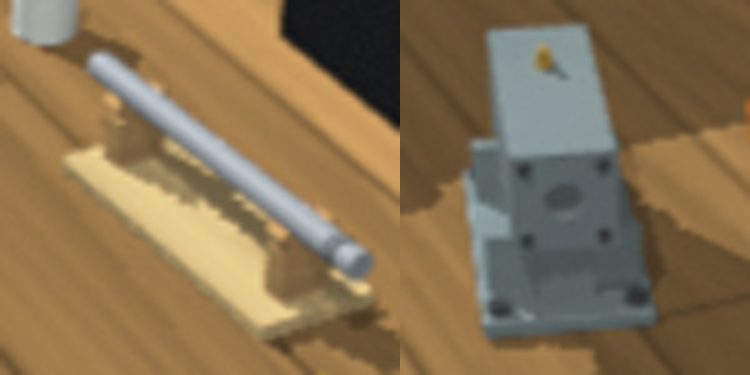

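The close crop confirms the choice. The bare steel shaft lies in the wooden rest, with its round nose at the left (top view px ~(276,143)) and its grooved tail at the right (~(358,135)). The rod at (405,150) is yellow and the housing at (150,303) is orange, so I'm rejecting both. The grey housing's mouth is at its right end, where the bore shows in the side view at ~(253,175). The adjuster is at its left end.

```bash
cat > h.py <<'E'
import numpy as np,cv2
from rig import env
def model(n):
    m=env.camera_model(n); return m["camera_matrix"],m["R"],m["t"]
def cloud(n,d):
    K,R,t=model(n); v,u=np.mgrid[:d.shape[0],:d.shape[1]]
    r=np.stack([(u-K[0,2])/K[0,0],(v-K[1,2])/K[1,1],np.ones_like(d)],-1)*d[...,None]
    return (r-t)@R
def ray(n,uv,z):
    K,R,t=model(n); r=np.linalg.inv(K)@[*uv,1]; o=-R.T@t; w=R.T@r
    return o+w*(z-o[2])/w[2]
def proj(n,X):
    K,R,t=model(n); c=R@np.asarray(X)+t; p=K@c; return p[:2]/p[2]
E
python3 - <<'E'
from h import *
np.set_printoptions(precision=4,suppress=True)
d=np.load('pics/top0.npy'); W=cloud('top',d)
print('table z',np.median(W[215:235,285:320,2]), np.median(W[150:165,100:160,2]))
sub=np.zeros(d.shape,bool); sub[165:225,165:262]=1
m=sub&(abs(W[...,2]-.110)<.008)
P=W[m]; print('block',m.sum(),np.median(P[:,2]))
r=cv2.minAreaRect((P[:,:2]*1000).astype(np.float32)); print(r); c=P[:,:2].mean(0);print('mean',c)
e,V=np.linalg.eigh(np.cov((P[:,:2]-c).T)); print('axis',V[:,1],np.degrees(np.arctan2(V[1,1],V[0,1])),np.sqrt(e*12))
o=np.array([155,160])
cs=[ray('top',np.array(q)/7+o-.43,.110)[:2] for q in((185,108),(632,212),(597,370),(150,258))]
print('corners',np.array(cs)); print('ctr',np.mean(cs,0)); 
ax=(cs[0]+cs[3]-cs[1]-cs[2])/2; print(np.linalg.norm(ax),np.degrees(np.arctan2(ax[1],ax[0])),'mouth',(cs[1]+cs[2])/2)
o=np.array([265,110])
n=ray('top',np.array((76,230))/7+o-.43,.05);t=ray('top',np.array((655,175))/7+o-.43,.05)
print('nose',n,'tail',t,np.linalg.norm(n-t),np.degrees(np.arctan2(*(n-t)[[1,0]])))
sub[:]=0; sub[120:155,270:365]=1
m=sub&(W[...,2]>.047)&(W[...,2]<.07);P=W[m];c=P[:,:2].mean(0);e,V=np.linalg.eigh(np.cov((P[:,:2]-c).T))
print('shaft',m.sum(),c,np.degrees(np.arctan2(V[1,1],V[0,1])),np.sqrt(e*12),np.percentile(P[:,2],[5,50,95]))
print('bore side', ray('side',(252.8-.4,174.6-.4),.08))
ds=np.load('pics/side0.npy');S=cloud('side',ds)
print('side table',np.median(S[250:270,170:220,2]),'block top',np.median(S[150:158,246:256,2]))
m=np.zeros(ds.shape,bool);m[180:245,315:385]=1
m&=(S[...,2]>.05)&(S[...,2]<.07);P=S[m];print('side shaft',P.mean(0))
E
```

```text
table z -0.001347358099942366 -0.0007030033368556168
block 1435 0.10900727309141461
((520.7603149414062, 184.23887634277344), (183.85389709472656, 60.13590621948242), 74.48828887939453)
mean [0.5207 0.1845]
axis [0.2682 0.9634] 74.44377224095308 [0.0603 0.1818]
corners [[0.5744 0.2643]
 [0.529  0.0903]
 [0.4674 0.1052]
 [0.5157 0.2785]]
ctr [0.5216 0.1846]
0.17987889077195354 74.90188439186747 mouth [0.4982 0.0977]
nose [0.6716 0.0037 0.05  ] tail [ 0.6889 -0.2368  0.05  ] 0.24108317706794927 94.11019954377085
shaft 491 [ 0.6796 -0.1159] 94.26637013784945 [0.0201 0.2405] [0.0482 0.0544 0.0596]
bore side [0.501  0.1013 0.08  ]
side table -0.0005205923915313623 block top 0.10962369558027187
side shaft [ 0.6874 -0.1292  0.0548]
```

```bash
python3 -m pendant '[[[0.73,-0.92,0],-0.58,1],[[0.73,-0.92,0],-0.58,1],[[0.73,-0.92,0],-0.58,1],[[0.73,-0.92,0],-0.58,1],[[0.73,-0.92,0],-0.58,1],[[0.73,-0.92,0],-0.58,1],[[0.73,-0.92,0],-0.58,1],[[0.73,-0.92,0],-0.58,1],[[0.73,-0.92,0],-0.58,1],[[0.73,-0.92,0],-0.58,1],[[0.73,-0.92,0],-0.58,1],[[0.73,-0.92,0],-0.58,1]]' 60
```

```text
time_s: 1.1
position: [0.4201, 0.1944, 0.1941]
tool_rot: [[0.623, -0.0, 0.783], [-0.783, -0.0, 0.623], [-0.0, -1.0, -0.0]]
ft_force: [1.2, 1.1, -0.3]
grip_width: 0.0854
```

```bash
python3 -m pendant '[[[0.73,-0.92,0],-0.58,1],[[0.73,-0.92,0],-0.58,1],[[0.73,-0.92,0],-0.58,1],[[0.73,-0.92,0],-0.58,1],[[0.73,-0.92,0],-0.58,1],[[0.73,-0.92,0],-0.58,1],[[0.73,-0.92,0],-0.58,1],[[0.73,-0.92,0],-0.58,1],[[0.73,-0.92,0],-0.58,1],[[0.73,-0.92,0],-0.58,1],[[0.73,-0.92,0],-0.58,1],[[0,0,0],0,1]]' 60
```

```text
time_s: 2.1
position: [0.6623, -0.1127, 0.1919]
tool_rot: [[0.111, -0.001, 0.994], [-0.994, -0.001, 0.111], [0.0, -1.0, -0.001]]
ft_force: [1.2, 0.5, -0.3]
grip_width: 0.0852
```

```bash
python3 -m pendant '[[[0.32,-0.4,-0.5],-0.22,1],[[0.32,-0.4,-0.5],-0.22,1],[[0,0,-0.9],0,1],[[0,0,-0.9],0,1],[[0,0,-0.9],0,1],[[0,0,-0.8],0,1],[[0,0,-0.5],0,1],[[0,0,-0.2],0,1],[[0,0,0],0,1],[[0,0,0],0,1]]' 25; python3 - <<'E'
from h import *
for n in("side","top"):
    p,d=env.get_image(n); x0,y0,x1,y1=(290,140,400,250) if n=="side" else (255,90,375,180)
    cv2.imwrite(f"pics/{n}1.png",cv2.resize(p[y0:y1,x0:x1,::-1],None,fx=5,fy=5,interpolation=cv2.INTER_CUBIC))
E
```

```text
time_s: 2.93
position: [0.6799, -0.1316, 0.0389]
tool_rot: [[0.079, 0.001, 0.997], [-0.997, -0.0, 0.079], [0.0, -1.0, 0.001]]
ft_force: [-0.4, -0.3, 0.5]
grip_width: 0.0854
```

View pics/side1.png

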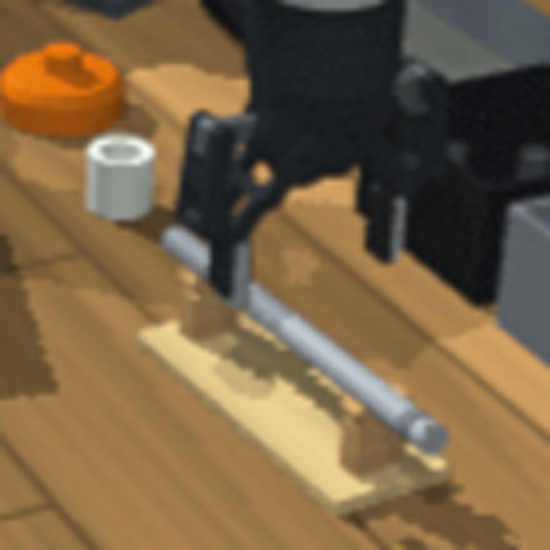

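View pics/top1.png

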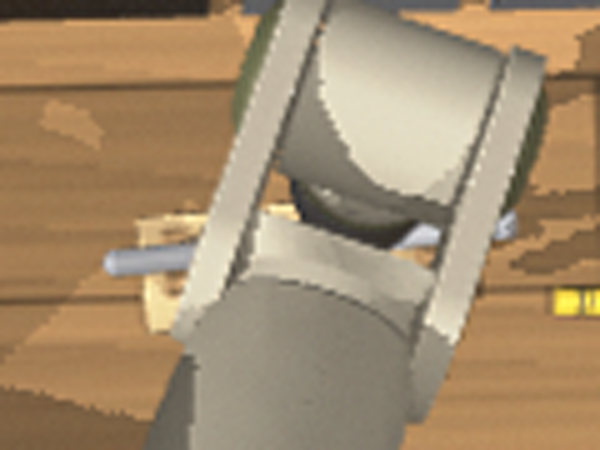

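The side view shows the open fingers straddling the shaft ahead of its middle, with the left finger at crop px (235,290) and both fingers between the saddles. I'll go down the last few mm and close.

```bash
python3 -m pendant '[[[0.03,0,-0.25],-0.06,1],[[0,0,0],0,0.5],[[0,0,0],0,0.3],[[0,0,0],0,0.2],[[0,0,0],0,0.1],[[0,0,0],0,0],[[0,0,0],0,0],[[0,0,0],0,0],[[0,0,0],0,0]]' 25;python3 -m pendant '[[[0,0,0],0,0],[[0,0,0],0,0],[[0,0,0],0,0],[[0,0,0],0,0]]' 70
```

```text
time_s: 3.78
position: [0.6804, -0.1316, 0.0308]
tool_rot: [[0.074, 0.0, 0.997], [-0.997, -0.0, 0.074], [0.0, -1.0, 0.0]]
ft_force: [-0.1, 0.8, -0.4]
grip_width: -0.0
time_s: 4.12
position: [0.6804, -0.1316, 0.0307]
tool_rot: [[0.074, -0.0, 0.997], [-0.997, 0.0, 0.074], [-0.0, -1.0, -0.0]]
ft_force: [0.8, -0.0, 0.3]
grip_width: 0.0004
```

```bash
python3 - <<'E'
from h import *
for n in("side","top"):
    p,d=env.get_image(n); x0,y0,x1,y1=(290,140,400,250) if n=="side" else (255,90,375,180)
    cv2.imwrite(f"pics/{n}2.png",cv2.resize(p[y0:y1,x0:x1,::-1],None,fx=5,fy=5,interpolation=cv2.INTER_CUBIC))
    np.save(f'pics/{n}2.npy',d)
E
```

```text
(no output)
```

View pics/side2.png

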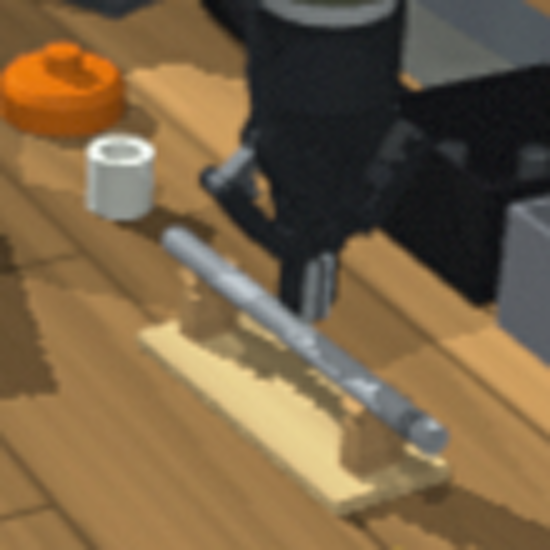

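View pics/top2.png

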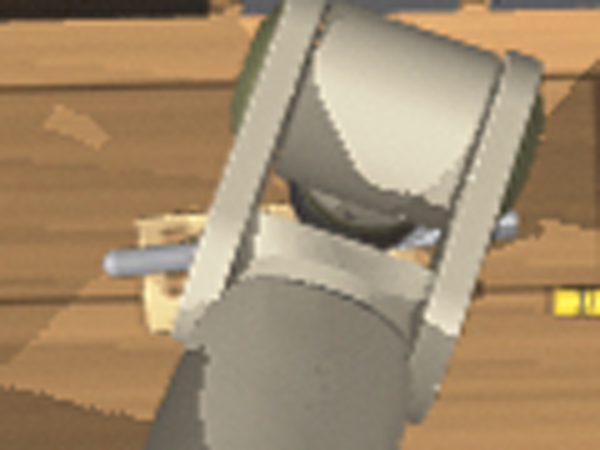

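```bash
python3 - <<'E'
from h import *
np.set_printoptions(precision=4,suppress=True)
tcp=np.array([.6804,-.1316,.0307])
for X in (tcp,tcp+[0,0,.019],tcp+[0,0,.054]):
    u=proj('side',X); print('tcp side px',u,'crop',(u-[290,140])*5+2, 'top',proj('top',X))
S=cloud('side',np.load('pics/side2.npy'))
for cx,cy in((310,290),(315,310),(290,280),(320,270),(290,322),(310,335),(175,238),(430,435)): print((cx,cy),S[140+cy//5,290+cx//5])
n=proj('side',[.6716,.0037,.05]);t=proj('side',[.6889,-.2368,.05]);print('nose,tail crop',(n-[290,140])*5+2,(t-[290,140])*5+2)
E
```

```text
tcp side px [349.5352 214.9305] crop [299.6761 376.6525] top [321.4604 139.7673]
tcp side px [349.9881 208.6449] crop [301.9406 345.2245] top [322.0284 138.3273]
tcp side px [350.8404 196.8159] crop [306.2022 286.0797] top [323.1174 135.5663]
(310, 290) [ 0.6772 -0.1424  0.0876]
(315, 310) [ 0.681  -0.1425  0.0751]
(290, 280) [ 0.6704 -0.1339  0.0906]
(320, 270) [ 0.6794 -0.1467  0.1008]
(290, 322) [ 0.6823 -0.1177  0.0557]
(310, 335) [ 0.6849 -0.1334  0.0545]
(175, 238) [ 0.669  -0.0161  0.059 ]
(430, 435) [ 0.6911 -0.2355  0.052 ]
nose,tail crop [163.7511 234.9281] [429.3724 442.8092]
```

```bash
python3 - <<'E'
from h import *
np.set_printoptions(precision=4,suppress=True)
S=cloud('side',np.load('pics/side2.npy'))
for u in (350,352,354,356): print(u,[ (v,*np.round(S[v,u],3)) for v in range(196,212,1)])
S=cloud('side',np.load('pics/side0.npy'))
print('start: tcp proj',proj('side',[.1565,.5269,.1936]))
W=S[30:115,70:125].reshape(-1,3); m=(abs(W[:,1]-.527)<.08)&(W[:,2]>.15)&(W[:,2]<.35)&(abs(W[:,0]-.157)<.08); W=W[m]; o=W[W[:,2].argsort()]; print(len(o),o[:8],W.mean(0))
im=cv2.imread('pics/side0.png'); cv2.imwrite('pics/g0.png',cv2.resize(im[20:120,50:150],None,fx=5,fy=5))
E
```

```text
350 [(196, np.float64(0.672), np.float64(-0.14), np.float64(0.093)), (197, np.float64(0.672), np.float64(-0.142), np.float64(0.091)), (198, np.float64(0.671), np.float64(-0.142), np.float64(0.089)), (199, np.float64(0.675), np.float64(-0.137), np.float64(0.083)), (200, np.float64(0.674), np.float64(-0.14), np.float64(0.081)), (201, np.float64(0.675), np.float64(-0.138), np.float64(0.077)), (202, np.float64(0.675), np.float64(-0.138), np.float64(0.074)), (203, np.float64(0.675), np.float64(-0.139), np.float64(0.072)), (204, np.float64(0.676), np.float64(-0.137), np.float64(0.068)), (205, np.float64(0.682), np.float64(-0.127), np.float64(0.058)), (206, np.float64(0.681), np.float64(-0.129), np.float64(0.056)), (207, np.float64(0.68), np.float64(-0.132), np.float64(0.055)), (208, np.float64(0.681), np.float64(-0.13), np.float64(0.051)), (209, np.float64(0.677), np.float64(-0.136), np.float64(0.052)), (210, np.float64(0.676), np.float64(-0.14), np.float64(0.051)), (211, np.float64(0.68), np.float64(-0.133), np.float64(0.043))]
352 [(196, np.float64(0.678), np.float64(-0.141), np.float64(
[... 2613 characters left out ...]
.float64(0.754), np.float64(-0.046), np.float64(-0.003)), (206, np.float64(0.749), np.float64(-0.055), np.float64(-0.0)), (207, np.float64(0.747), np.float64(-0.058), np.float64(-0.002)), (208, np.float64(0.69), np.float64(-0.144), np.float64(0.056)), (209, np.float64(0.686), np.float64(-0.15), np.float64(0.057)), (210, np.float64(0.686), np.float64(-0.152), np.float64(0.055)), (211, np.float64(0.681), np.float64(-0.16), np.float64(0.058))]
start: tcp proj [101.4438 107.4639]
584 [[0.151  0.4808 0.2451]
 [0.1694 0.5701 0.2459]
 [0.1635 0.573  0.2459]
 [0.1453 0.4804 0.246 ]
 [0.1536 0.476  0.2461]
 [0.148  0.4779 0.2463]
 [0.1663 0.5681 0.2468]
 [0.1721 0.5651 0.2469]] [0.1553 0.4993 0.3036]
```

View pics/g0.png

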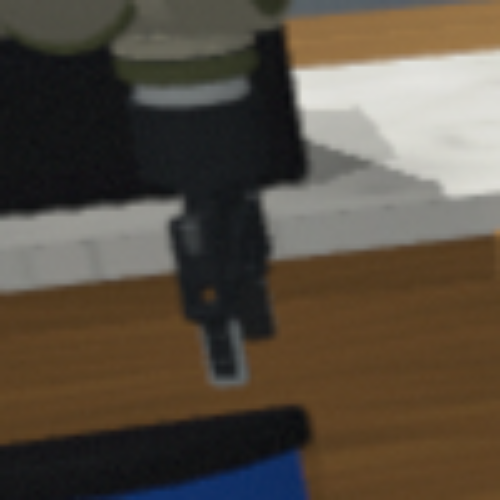

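The fingers closed on air. The depth puts the shut fingertips at z≈0.069 where the state reports 0.031. At the start the open tips were at 0.245, against a reported 0.194. So the reported tool height runs about 38 mm low, and I'll go by the cameras. I'll open, descend further and check again.

```bash
python3 -m pendant '[[[0,0,0],0,1],[[0,0,0],0,1],[[0,0,0],0,1],[[0,0,0],0,1],[[0,0,0],0,1],[[0,0,0],0,1],[[0,0,-0.3],0,1],[[0,0,-0.3],0,1],[[0,0,-0.3],0,1],[[0,0,-0.1],0,1],[[0,0,0],0,1],[[0,0,0],0,1]]' 25; python3 - <<'E'
from h import *
np.set_printoptions(precision=4,suppress=True)
p,d=env.get_image("side"); x0,y0,x1,y1=(290,140,400,250)
cv2.imwrite(f"pics/side3.png",cv2.resize(p[y0:y1,x0:x1,::-1],None,fx=5,fy=5,interpolation=cv2.INTER_CUBIC))
S=cloud('side',d)
for u in (335,337,339,367,369): print(u,S[192:206,u][:, :])
print(env.observe()['position'],env.observe()['ft_force'])
E
```

```text
time_s: 5.22
position: [0.6804, -0.1316, 0.0004]
tool_rot: [[0.074, -0.001, 0.997], [-0.997, 0.0, 0.074], [-0.0, -1.0, -0.001]]
ft_force: [-0.6, -0.3, 0.2]
grip_width: 0.0858
335 [[ 0.6344 -0.1299  0.1084]
 [ 0.6354 -0.1285  0.1046]
 [ 0.6339 -0.1314  0.1036]
 [ 0.6338 -0.1317  0.1009]
 [ 0.6317 -0.1356  0.1005]
 [ 0.6262 -0.1452  0.1039]
 [ 0.6273 -0.1435  0.0999]
 [ 0.6274 -0.1436  0.0971]
 [ 0.6256 -0.1469  0.0964]
 [ 0.626  -0.1465  0.0933]
 [ 0.6281 -0.1432  0.0881]
 [ 0.6282 -0.1434  0.0854]
 [ 0.629  -0.1423  0.0817]
 [ 0.6281 -0.144   0.0799]]
337 [[ 0.6423 -0.1263  0.1048]
 [ 0.6421 -0.1269  0.1023]
 [ 0.6423 -0.1269  0.0994]
 [ 0.6787 -0.0659  0.0569]
 [ 0.6318 -0.1451  0.1054]
 [ 0.6311 -0.1465  0.1034]
 [ 0.6296 -0.1492  0.1023]
 [ 0.632  -0.1455  0.097 ]
 [ 0.6325 -0.1449  0.0937]
 [ 0.6313 -0.1472  0.0923]
 [ 0.6314 -0.1474  0.0896]
 [ 0.6336 -0.1438  0.0842]
 [ 0.6337 -0.144   0.0814]
 [ 0.6306 -0.1494  0.0822]]
339 [[ 0.6398 -0.14    0.1122]
 [ 0.6367 -0.1455  0.1129]
 [ 0.6352 -0.1483  0.1118]
 [ 0.6371 -0.1454  0.1071]
 [ 0.6364 -0.1468  0.1051]
 [ 0.6344 -0.1504  0
[... 341 characters left out ...]
7249 -0.1375  0.0797]
 [ 0.7242 -0.1388  0.0776]
 [ 0.7256 -0.1373  0.0735]
 [ 0.7252 -0.1383  0.0712]
 [ 0.7234 -0.1412  0.0702]
 [ 0.7273 -0.136   0.0635]
 [ 0.7268 -0.137   0.0612]
 [ 0.726  -0.1387  0.0593]
 [ 0.7267 -0.1381  0.0558]
 [ 0.7256 -0.14    0.0541]]
369 [[ 0.7291 -0.1385  0.0909]
 [ 0.7302 -0.1373  0.0872]
 [ 0.7272 -0.142   0.0873]
 [ 0.7313 -0.1366  0.0807]
 [ 0.7316 -0.1365  0.0776]
 [ 0.7299 -0.1394  0.0766]
 [ 0.727  -0.144   0.0767]
 [ 0.7313 -0.1382  0.0697]
 [ 0.7321 -0.1374  0.0661]
 [ 0.7312 -0.1392  0.0643]
 [ 0.7313 -0.1394  0.0614]
 [ 0.7885 -0.058   0.0015]
 [ 0.7875 -0.06   -0.0005]
 [ 0.7872 -0.0608 -0.0032]]
[ 0.6806 -0.1317  0.0008] [-0.8828 -0.3561  0.9425]
```

View pics/side3.png

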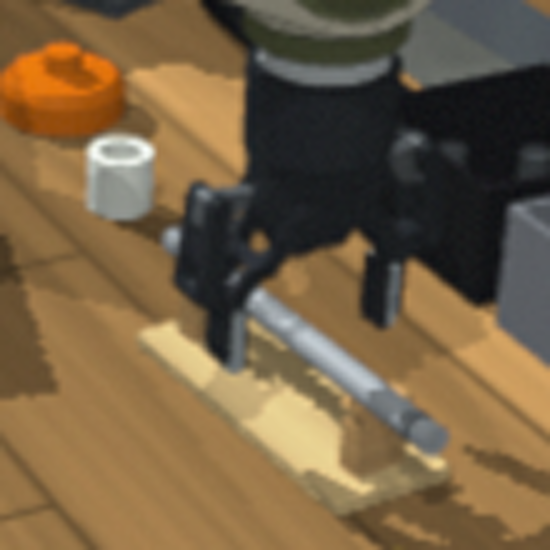

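The descent now shows the fingers beside the shaft, with tips at z≈0.052 open, which agrees with the offset. I'll go down another 7 mm and close.

```bash
python3 -m pendant '[[[0,0,-0.23],0,1],[[0,0,0],0,0.5],[[0,0,0],0,0.3],[[0,0,0],0,0.2],[[0,0,0],0,0.1],[[0,0,0],0,0],[[0,0,0],0,0],[[0,0,0],0,0],[[0,0,0],0,0],[[0,0,0],0,0]]' 25;python3 -m pendant '[[[0,0,0],0,0],[[0,0,0],0,0],[[0,0,0],0,0],[[0,0,0],0,0]]' 70
```

```text
time_s: 6.1
position: [0.6837, -0.1316, -0.0045]
tool_rot: [[0.074, 0.008, 0.997], [-0.997, -0.001, 0.074], [0.002, -1.0, 0.008]]
ft_force: [10.7, 1.4, 2.5]
grip_width: 0.0151
time_s: 6.43
position: [0.6836, -0.1317, -0.0043]
tool_rot: [[0.074, 0.008, 0.997], [-0.997, -0.001, 0.074], [0.002, -1.0, 0.008]]
ft_force: [9.9, 1.8, 2.8]
grip_width: 0.0139
```

```bash
python3 -m pendant '[[[0.11,0,0],0,0],[[0,0,0.2],0,0],[[0,0,0.4],0,0],[[0,0,0.5],0,0],[[0,0,0.4],0,0],[[0,0,0],0,0],[[0,0,0],0,0]]' 80; python3 - <<'E'
from h import *
for n in("side","top"):
    p,d=env.get_image(n); cv2.imwrite(f"pics/{n}4.png",p[:,:,::-1])
a=cv2.imread('pics/side4.png')[130:250,280:400];b=cv2.imread('pics/top4.png')[90:180,255:375]
cv2.imwrite('pics/c4.png',np.hstack([cv2.resize(a,(400,400)),cv2.resize(b,(400,400))]))
E
```

```text
time_s: 7.02
position: [0.6839, -0.1317, 0.0396]
tool_rot: [[0.074, 0.001, 0.997], [-0.997, -0.0, 0.074], [0.001, -1.0, 0.001]]
ft_force: [-0.4, -0.1, -3.6]
grip_width: 0.0139
```

View pics/c4.png

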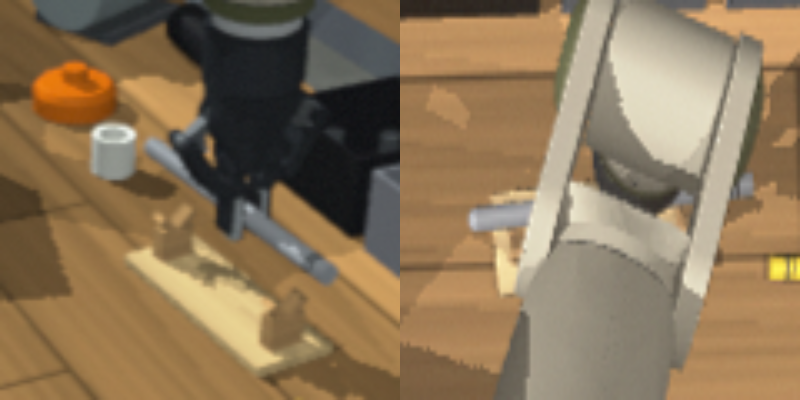

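The shaft is lifted clear of the rest at crop (240,210), with the nose ahead and the load about 3 N. Now to carry it in front of the mouth.

```bash
python3 -m pendant '[[[-0.4,0.1,0],-0.2,0],[[-0.76,0.24,0],-0.4,0],[[-0.76,0.24,0],-0.4,0],[[-0.76,0.24,0],-0.4,0],[[-0.76,0.24,0],-0.4,0],[[-0.76,0.24,0],-0.4,0],[[-0.76,0.24,0],-0.4,0],[[-0.76,0.24,0],-0.4,0],[[-0.76,0.24,0],-0.4,0],[[-0.76,0.24,0],-0.4,0],[[-0.36,0.1,-0.2],-0.14,0],[[0,0,-0.2],0,0]]';python3 -m pendant '[[[0,0,0],0,0],[[0,0,0],0,0]]'; python3 - <<'E'
from h import *
for n in("side","top"):
    p,d=env.get_image(n); cv2.imwrite(f"pics/{n}5.png",p[:,:,::-1]); np.save(f'pics/{n}5.npy',d)
a=cv2.imread('pics/side5.png')[130:250,215:335];b=cv2.imread('pics/top5.png')[160:260,160:340]
cv2.imwrite('pics/c5a.png',cv2.resize(a,(600,600),interpolation=2))
cv2.imwrite('pics/c5b.png',cv2.resize(b,(720,400),interpolation=2))
E
```

```text
time_s: 8.12
position: [0.4532, -0.0597, 0.0264]
tool_rot: [[-0.267, -0.002, 0.964], [-0.964, 0.001, -0.267], [-0.0, -1.0, -0.003]]
ft_force: [-0.4, 0.4, -3.1]
grip_width: 0.0138
time_s: 8.28
position: [0.4565, -0.0612, 0.0265]
tool_rot: [[-0.266, 0.0, 0.964], [-0.964, -0.0, -0.266], [0.0, -1.0, 0.0]]
ft_force: [-0.1, -0.5, -3.4]
grip_width: 0.0135
```

View pics/c5a.png

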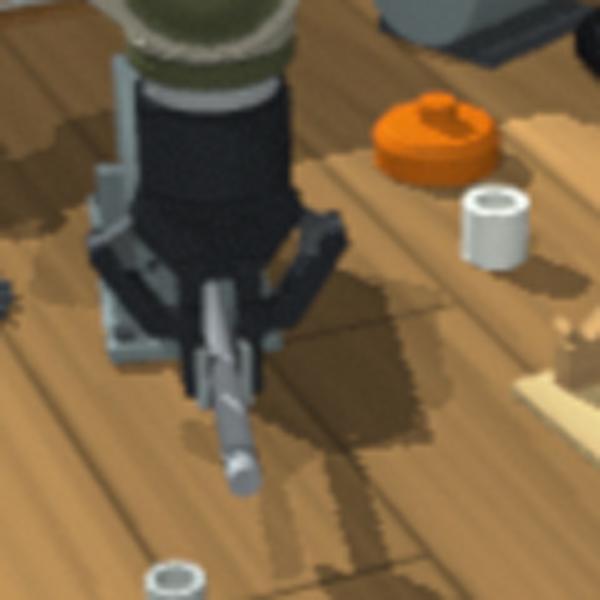

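View pics/c5b.png

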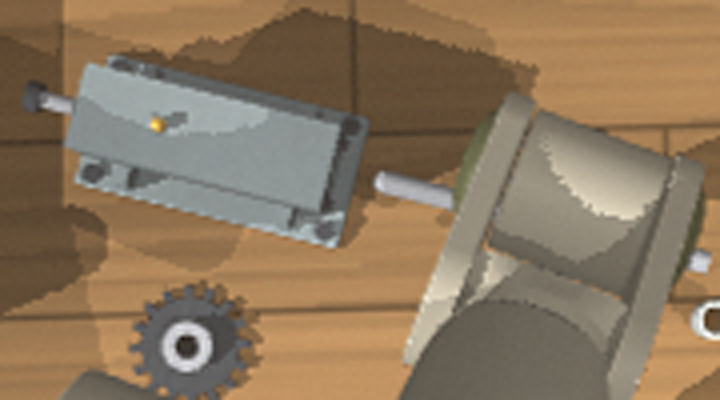

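```bash
python3 - <<'E'
import cv2,numpy as np
t=cv2.imread('pics/top5.png')
a=cv2.resize(t[190:220,245:295],None,fx=16,fy=16,interpolation=2)
b=cv2.resize(t[210:240,320:350],None,fx=10,fy=10,interpolation=2)
cv2.imwrite('pics/c5c.png',a);cv2.imwrite('pics/c5d.png',b)
E
```

```text
(no output)
```

View pics/c5c.png

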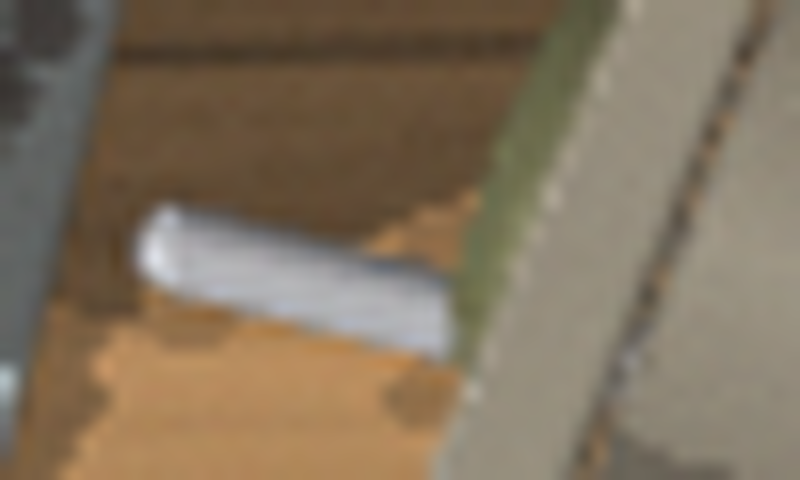

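View pics/c5d.png

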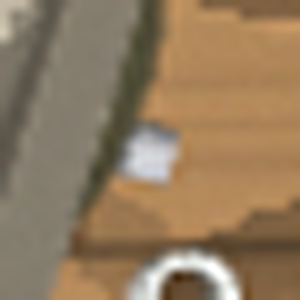

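```bash
python3 - <<'E'
from h import *
np.set_printoptions(precision=4,suppress=True)
ax=np.array([.268,.9634]);ax/=np.linalg.norm(ax);lat=np.array([ax[1],-ax[0]]);mouth=np.array([.5207,.1845])-.09*ax
for nm,ax2 in (('74.45',ax),):
  for z in(.078,.081,.084):
    n=ray('top',np.array((140,246))/16+[245,190]-.47,z)[:2]
    n2=ray('top',np.array((440,314))/16+[245,190]-.47,z)[:2]
    t=ray('top',np.array((172,153))/10+[320,210]-.45,z)[:2]
    v=n-t;print(z,'nose',n,'tail',t,np.linalg.norm(v),'hdg',np.degrees(np.arctan2(v[1],v[0])),'nose rel mouth: along',(n-mouth)@ax,'lat(+x)',(n-mouth)@lat,'mid',(n2-mouth)@lat,'tail lat',(t-mouth)@lat)
for z in(.075,.08,.085): print('side tail',z,ray('side',np.array((241,476))/5+[215,130]-.4,z))
d=np.load('pics/top5.npy');W=cloud('top',d)
for r,c in ((206,258),(207,262),(208,266),(209,270),(224,335),(225,335)): print(W[r,c])
m=np.zeros(d.shape,bool);m[165:225,165:262]=1
P=W[m&(abs(W[...,2]-.11)<.006)];c=P[:,:2].mean(0);e,V=np.linalg.eigh(np.cov((P[:,:2]-c).T));print('block',c,np.degrees(np.arctan2(*V[::-1,1])),np.sqrt(e*12),len(P))
S=cloud('side',np.load('pics/side5.npy'))
for r,c in((223,263),(218,262),(213,262),(208,261),(195,258),(190,258)): print('side',S[r,c])
E
```

```text
0.078 nose [0.4897 0.07  ] tail [ 0.4277 -0.1622] 0.24031135443431403 hdg 75.0454316352869 nose rel mouth: along -0.02865522031085163 lat(+x) 0.0008160392786597456 mid 0.0020004474124866336 tail lat 0.0032948315503639578
0.081 nose [0.4894 0.0698] tail [ 0.4276 -0.1618] 0.23975919559876616 hdg 75.04543163528692 nose rel mouth: along -0.028886506856126384 lat(+x) 0.0006239874025957706 mid 0.0018056741443456528 tail lat 0.003097084200369857
0.084 nose [0.4892 0.0696] tail [ 0.4275 -0.1615] 0.23920703676321822 hdg 75.0454316352869 nose rel mouth: along -0.029117793401401113 lat(+x) 0.00043193552653184557 mid 0.0016109008762046197 tail lat 0.0028993368503756993
side tail 0.075 [ 0.4327 -0.1475  0.075 ]
side tail 0.08 [ 0.4299 -0.1548  0.08  ]
side tail 0.085 [ 0.4271 -0.1621  0.085 ]
[0.4857 0.0565 0.0857]
[0.4826 0.0454 0.0853]
[0.4791 0.0342 0.091 ]
[0.4764 0.0232 0.0863]
[ 0.4297 -0.156   0.0902]
[ 0.427  -0.1562  0.0877]
block [0.5209 0.1846] 74.63047700263066 [0.0604 0.1813] 1380
side [ 0.4282 -0.1611  0.0891]
side [ 0.4338 -0.1409  0.0899]
side [ 0.4423 -0.1194  0.0896]
side [ 0.4494 -0.0951  0.0887]
side [ 0.4662 -0.0318  0.089 ]
side [ 0.4772 -0.0036  0.0871]
```

The top view has the nose tip at ~(253.3,204.9) and the tail at ~(336.7,224.8). The nose is about 29 mm short of the mouth and 0.6 mm to the side, the heading is within 0.5° and the height is about 81 mm. I'll make small corrections and ease it in.

```bash
python3 -m pendant '[[[-0.05,0.013,-0.025],-0.08,0],[[0.045,0.16,0],0,0],[[0.045,0.16,0],0,0],[[0.045,0.16,0],0,0],[[0.045,0.16,0],0,0],[[0.045,0.16,0],0,0],[[0.027,0.096,0],0,0],[[0.027,0.096,0],0,0],[[0.027,0.096,0],0,0]]'
```

```text
time_s: 9.13
position: [0.4635, -0.0274, 0.0261]
tool_rot: [[-0.273, 0.0, 0.962], [-0.962, -0.0, -0.273], [0.0, -1.0, 0.0]]
ft_force: [-0.9, -0.3, -2.6]
grip_width: 0.0133
```

```bash
python3 -m pendant '[[[0.027,0.096,0],0,0],[[0.027,0.096,0],0,0],[[0.027,0.096,0],0,0],[[0.027,0.096,0],0,0]]';python3 -m pendant '[[[0.027,0.096,0],0,0],[[0.027,0.096,0],0,0],[[0.027,0.096,0],0,0]]'; python3 - <<'E'
from h import *
for n in("side","top"):
    p,d=env.get_image(n); cv2.imwrite(f"pics/{n}6.png",p[:,:,::-1])
t=cv2.imread('pics/top6.png')
cv2.imwrite('pics/c6.png',cv2.resize(t[180:230,220:300],None,fx=9,fy=9,interpolation=2))
E
```

```text
time_s: 9.47
position: [0.4667, -0.016, 0.0261]
tool_rot: [[-0.273, 0.0, 0.962], [-0.962, 0.0, -0.273], [-0.0, -1.0, 0.0]]
ft_force: [-0.3, -0.6, -3.0]
grip_width: 0.0136
time_s: 9.72
position: [0.4692, -0.0073, 0.0261]
tool_rot: [[-0.273, 0.0, 0.962], [-0.962, -0.0, -0.273], [0.0, -1.0, 0.0]]
ft_force: [-0.2, -1.5, -2.7]
grip_width: 0.0134
```

View pics/c6.png

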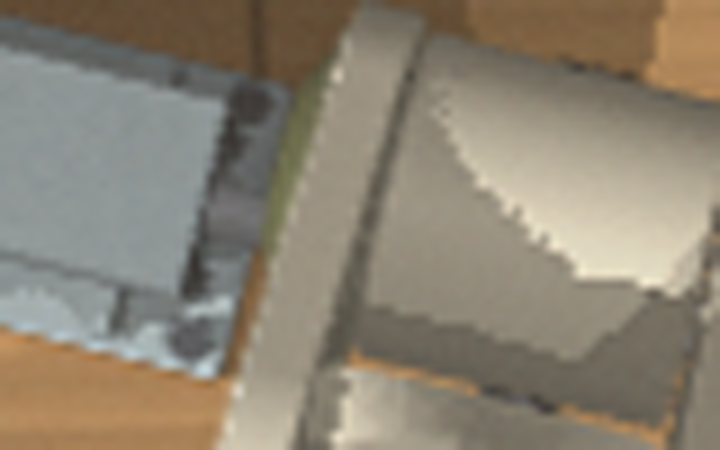

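Top view: the shaft at crop (235,215) runs into the front face without trouble and is about 27 mm deep. I'll carry on to about 95 mm.

```bash
python3 -m pendant '[[[0.045,0.16,0],0,0],[[0.045,0.16,0],0,0],[[0.045,0.16,0],0,0],[[0.045,0.16,0],0,0],[[0.045,0.16,0],0,0],[[0,0,0],0,0]]';python3 -m pendant '[[[0.045,0.16,0],0,0],[[0.045,0.16,0],0,0],[[0.045,0.16,0],0,0],[[0.045,0.16,0],0,0],[[0,0,0],0,0]]'
```

```text
time_s: 10.32
position: [0.476, 0.0173, 0.0261]
tool_rot: [[-0.272, 0.0, 0.962], [-0.962, 0.0, -0.272], [-0.0, -1.0, 0.0]]
ft_force: [0.1, 0.2, -3.4]
grip_width: 0.0138
time_s: 10.73
position: [0.4814, 0.0364, 0.0261]
tool_rot: [[-0.272, 0.0, 0.962], [-0.962, 0.0, -0.272], [-0.0, -1.0, 0.0]]
ft_force: [0.3, 0.0, -3.0]
grip_width: 0.0134
```

Depth is about 73 mm and the forces are nil. Another 22 mm.

```bash
python3 -m pendant '[[[0.045,0.16,0],0,0],[[0.045,0.16,0],0,0],[[0.045,0.16,0],0,0],[[0.045,0.16,0],0,0],[[0.018,0.064,0],0,0],[[0,0,0],0,0],[[0,0,0],0,0]]'; python3 - <<'E'
from h import *
p,d=env.get_image("side"); cv2.imwrite('pics/side7.png',p[:,:,::-1]);cv2.imwrite('pics/c7.png',cv2.resize(p[110:220,205:315,::-1],None,fx=5,fy=5,interpolation=2))
E
```

```text
time_s: 11.32
position: [0.4871, 0.0568, 0.026]
tool_rot: [[-0.273, -0.0, 0.962], [-0.962, -0.0, -0.273], [0.0, -1.0, -0.0]]
ft_force: [-1.0, -0.4, -2.7]
grip_width: 0.0133
```

View pics/c7.png

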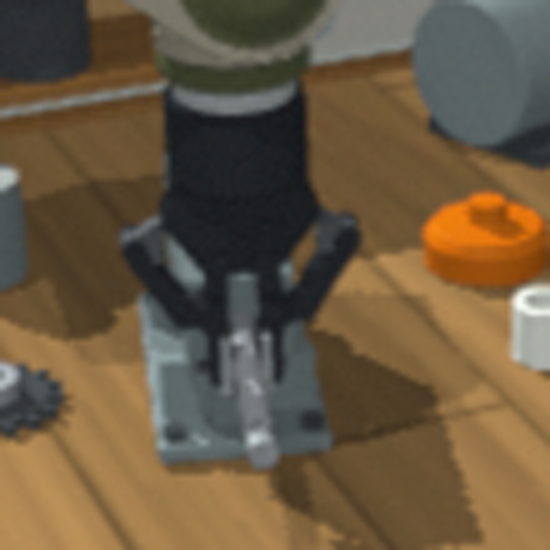

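Side view: the tail is at crop (262,450), with the shaft well into the housing at about 94 mm deep. Letting go.

```bash
python3 -m pendant '[[[0,0,0],0,0.6],[[0,0,0],0,0.6],[[0,0,0],0,0.6],[[0,0,0],0,0.6],[[0,0,0],0,0.6],[[0,0,0],0,0.6]]' 25; python3 -m pendant '[[[-0.135,-0.48,0],0,0.6],[[-0.135,-0.48,0],0,0.6],[[-0.135,-0.48,0],0,0.6],[[-0.135,-0.48,0],0,0.6],[[-0.135,-0.48,0],0,0.6],[[-0.018,-0.064,0],0,0.6],[[0,0,0],0,0.6],[[0,0,0],0,0.6]]'; python3 - <<'E'
from h import *
np.set_printoptions(precision=4,suppress=True)
for n in("side","top"):
    p,d=env.get_image(n); cv2.imwrite(f"pics/{n}8.png",p[:,:,::-1]); np.save(f'pics/{n}8.npy',d)
a=cv2.imread('pics/side8.png')[120:230,205:315];b=cv2.imread('pics/top8.png')[170:240,215:355]
cv2.imwrite('pics/c8a.png',cv2.resize(a,None,fx=5,fy=5,interpolation=2))
cv2.imwrite('pics/c8b.png',cv2.resize(b,None,fx=5,fy=5,interpolation=2))
E
```

```text
time_s: 11.87
position: [0.4872, 0.0567, 0.0261]
tool_rot: [[-0.273, 0.0, 0.962], [-0.962, -0.0, -0.273], [-0.0, -1.0, 0.0]]
ft_force: [-0.3, -0.7, -0.5]
grip_width: 0.0512
time_s: 12.53
position: [0.4665, -0.0169, 0.0261]
tool_rot: [[-0.273, 0.0, 0.962], [-0.962, 0.0, -0.273], [-0.0, -1.0, 0.0]]
ft_force: [0.1, -0.3, 0.5]
grip_width: 0.0514
```

View pics/c8a.png

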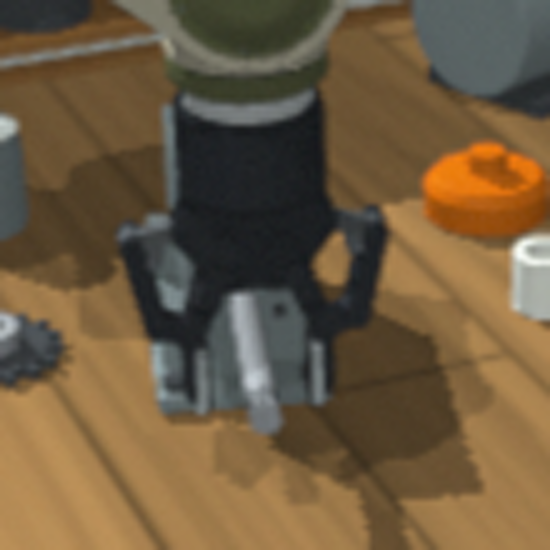

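View pics/c8b.png

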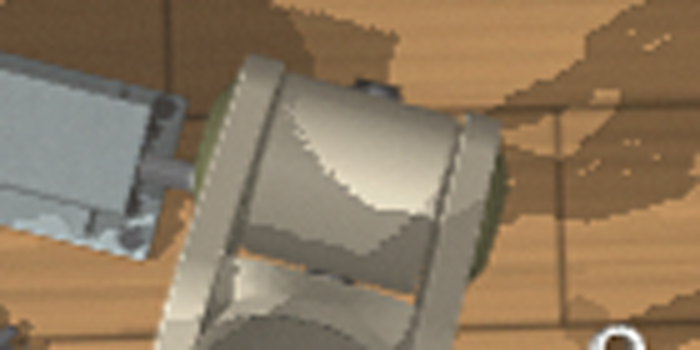

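```bash
python3 - <<'E'
from h import *
np.set_printoptions(precision=4,suppress=True)
ax=np.array([.2665,.9638]);mouth=np.array([.5208,.18455])-.09*ax
print('mouth',mouth,'grip',(np.array([.4665,-.0169])-mouth)@ax)
px=np.array((265,417))/5+[205,120]-.4
for z in(.07,.073,.076,.08):
  X=ray('side',px,z); print(z,X,(X[:2]-mouth)@ax,(X[:2]-mouth)@[ax[1],-ax[0]])
S=cloud('side',np.load('pics/side8.npy'))
for r,c in((204,258),(202,258),(199,257),(196,257),(193,256),(190,255),(187,254),(184,254),(181,253)): print(S[r,c],(S[r,c,:2]-mouth)@ax)
for y in (.13,.146,.16):
  for z in (.072,.08): print(y,z,proj('side',[*(mouth-y*ax),z]))
E
```

```text
mouth [0.4968 0.0978] grip -0.1186345179
0.07 [ 0.4618 -0.0387  0.07  ] -0.14088243080788856 0.0026118879031166494
0.073 [ 0.46   -0.0435  0.073 ] -0.14603631817643767 0.0021804601145272344
0.076 [ 0.4582 -0.0484  0.076 ] -0.1511902055449868 0.0017490323259377154
0.08 [ 0.4558 -0.0549  0.08  ] -0.1580620553697191 0.0011737952744851116
[ 0.4602 -0.0458  0.0712] -0.14816790838121427
[ 0.4618 -0.0418  0.0746] -0.1439158349211702
[ 0.4616 -0.0359  0.0804] -0.13824282467590424
[ 0.467  -0.0221  0.0809] -0.12351698723623818
[ 0.4704 -0.0061  0.0809] -0.10716052859333551
[0.4732 0.0084 0.082 ] -0.09250607621587695
[0.4762 0.0235 0.0829] -0.07715768579214072
[0.4824 0.0398 0.0827] -0.05971211126512948
[0.4874 0.0607 0.0807] -0.03821988112232043
0.13 0.072 [256.1392 200.3155]
0.13 0.08 [256.0349 197.6203]
0.146 0.072 [256.7617 203.3967]
0.146 0.08 [256.6582 200.6819]
0.16 0.072 [257.3176 206.1483]
0.16 0.08 [257.215  203.4161]
```

The tail has sagged to z≈73 mm (side view px (258,203)), about 146 mm out of the mouth. The grip point is 27 mm from the tail. I'll lower 6 mm and take hold lightly.

```bash
python3 -m pendant '[[[0,0,-0.2],0,0.6],[[0,0,0],0,0.4],[[0,0,0],0,0.2],[[0,0,0],0,0],[[0,0,0],0,0],[[0,0,0],0,0],[[0,0,0],0,0],[[0,0,0],0,0]]' 25; python3 -m pendant '[[[0,0,0.05],0,0],[[0,0,0.05],0,0],[[0,0,0.05],0,0],[[0,0,0.03],0,0],[[0,0,0],0,0],[[0,0,0],0,0]]'
```

```text
time_s: 13.3
position: [0.4664, -0.0171, 0.0201]
tool_rot: [[-0.273, 0.0, 0.962], [-0.962, 0.0, -0.273], [-0.0, -1.0, 0.0]]
ft_force: [1.0, 1.6, 1.4]
grip_width: 0.0154
time_s: 13.8
position: [0.4663, -0.0173, 0.0254]
tool_rot: [[-0.273, -0.0, 0.962], [-0.962, -0.0, -0.273], [0.0, -1.0, -0.0]]
ft_force: [-0.6, 0.4, -3.1]
grip_width: 0.0148
```

```bash
python3 - <<'E'
from h import *
np.set_printoptions(precision=4,suppress=True)
p,d=env.get_image("side"); cv2.imwrite('pics/c9.png',cv2.resize(p[140:230,205:315,::-1],None,fx=6,fy=6,interpolation=2))
S=cloud('side',d);ax=np.array([.2665,.9638]);mouth=np.array([.4968,.0978])
for c in (252,253,254,255,256,257,258):
  for r in range(178,206,2):
    X=S[r,c]
    if .06<X[2]<.1: print(r,c,X,round((X[:2]-mouth)@ax,3))
E
```

```text
192 252 [ 0.453  -0.0243  0.097 ] -0.129
194 252 [ 0.4524 -0.0253  0.0918] -0.13
196 252 [ 0.4531 -0.0225  0.0844] -0.128
198 252 [ 0.4528 -0.0228  0.0787] -0.128
202 252 [ 0.4511 -0.0261  0.0689] -0.132
192 253 [ 0.4553 -0.0254  0.0971] -0.13
194 253 [ 0.4558 -0.0232  0.0899] -0.128
196 253 [ 0.455  -0.0249  0.0851] -0.129
198 253 [ 0.4531 -0.0296  0.0821] -0.134
200 253 [ 0.4548 -0.0242  0.073 ] -0.129
202 253 [ 0.4534 -0.0276  0.0691] -0.132
180 254 [0.4891 0.057  0.0852] -0.041
182 254 [0.4842 0.0442 0.0863] -0.055
184 254 [0.4797 0.0324 0.0869] -0.068
186 254 [0.4772 0.026  0.0845] -0.074
188 254 [0.4735 0.0164 0.084 ] -0.085
190 254 [0.4694 0.0057 0.0842] -0.096
192 254 [ 0.465  -0.006   0.0851] -0.108
194 254 [ 0.4621 -0.0134  0.0835] -0.116
196 254 [ 0.4571 -0.0267  0.0856] -0.131
198 254 [ 0.456  -0.0291  0.0811] -0.133
200 254 [ 0.4575 -0.0244  0.0724] -0.128
202 254 [ 0.4568 -0.0256  0.0672] -0.13
180 255 [0.4927 0.059  0.0835] -0.038
182 255 [0.4865 0.0426 0.0865] -0.056
184 255 [0.4814 0.029  0.0881] -0.07
186 255 [0.4788 0.0226 0.0858] -0.077
188 255 [0.4741 0.0103 0.08
[... 1058 characters left out ...]
.0866] -0.102
192 257 [ 0.4722 -0.0089  0.0849] -0.109
194 257 [ 0.4684 -0.0186  0.0847] -0.12
196 257 [ 0.4637 -0.0311  0.0863] -0.133
198 257 [ 0.4596 -0.0415  0.0867] -0.144
200 257 [ 0.457  -0.048   0.0849] -0.151
202 257 [ 0.4591 -0.0419  0.0753] -0.145
204 257 [ 0.4567 -0.0477  0.0731] -0.151
180 258 [0.5128 0.0895 0.0647] -0.004
188 258 [0.4842 0.0149 0.0823] -0.083
190 258 [0.4792 0.002  0.0838] -0.097
192 258 [ 0.4759 -0.0064  0.0828] -0.106
194 258 [ 0.47   -0.0219  0.086 ] -0.123
196 258 [ 0.4657 -0.0328  0.0867] -0.134
198 258 [ 0.4625 -0.0412  0.0859] -0.143
200 258 [ 0.4604 -0.0462  0.0831] -0.148
202 258 [ 0.4602 -0.0462  0.0773] -0.149
204 258 [ 0.4605 -0.0448  0.0706] -0.147
```

View pics/c9.png

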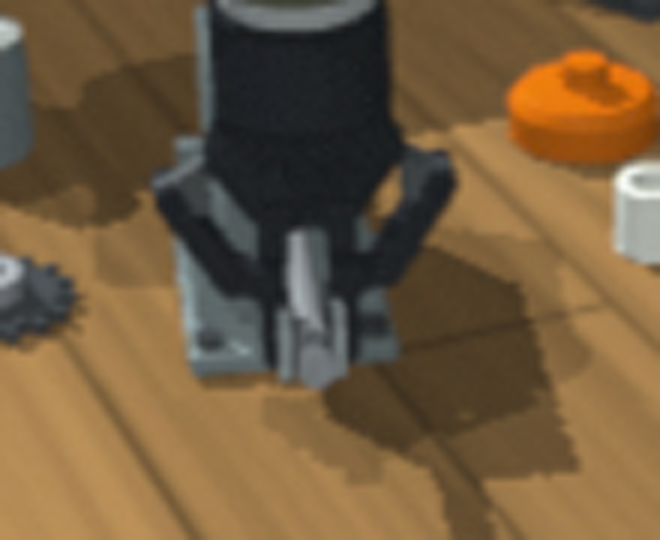

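Side view: the shaft is level again, with its top at ~86 mm from mouth to tail and the pads just ahead of the tail at crop (315,345). Pushing on.

```bash
python3 -m pendant '[[[0,0,0.02],0,0],[[0.036,0.128,0],0,0],[[0.036,0.128,0],0,0],[[0.036,0.128,0],0,0],[[0,0,0],0,0]]' 60;  python3 -m pendant '[[[0.036,0.128,0],0,0],[[0.036,0.128,0],0,0],[[0,0,0],0,0]]'; python3 -m pendant '[[[0.036,0.128,0],0,0],[[0.036,0.128,0],0,0],[[0,0,0],0,0]]'; python3 -m pendant '[[[0.036,0.128,0],0,0],[[0.036,0.128,0],0,0],[[0,0,0],0,0]]'
```

```text
time_s: 14.27
position: [0.4697, -0.0049, 0.026]
tool_rot: [[-0.272, -0.0, 0.962], [-0.962, 0.0, -0.272], [-0.0, -1.0, -0.0]]
ft_force: [-0.5, -0.2, -4.0]
grip_width: 0.0139
time_s: 14.52
position: [0.4719, 0.0027, 0.0261]
tool_rot: [[-0.273, 0.0, 0.962], [-0.962, 0.0, -0.273], [-0.0, -1.0, -0.0]]
ft_force: [0.2, -0.1, -4.1]
grip_width: 0.0138
time_s: 14.77
position: [0.4741, 0.0103, 0.0261]
tool_rot: [[-0.273, 0.0, 0.962], [-0.962, 0.0, -0.273], [-0.0, -1.0, 0.0]]
ft_force: [-0.8, 0.2, -3.3]
grip_width: 0.0139
time_s: 15.02
position: [0.4763, 0.0179, 0.0261]
tool_rot: [[-0.273, 0.0, 0.962], [-0.962, 0.0, -0.273], [-0.0, -1.0, 0.0]]
ft_force: [-1.0, -0.9, -3.0]
grip_width: 0.0141
```

```bash
python3 -m pendant '[[[0.027,0.096,0],0,0],[[0.027,0.096,0],0,0],[[0,0,0],0,0]]'; python3 -m pendant '[[[0.027,0.096,0],0,0],[[0.027,0.096,0],0,0],[[0,0,0],0,0]]'
```

```text
time_s: 15.27
position: [0.4777, 0.0233, 0.0261]
tool_rot: [[-0.273, -0.0, 0.962], [-0.962, -0.0, -0.273], [0.0, -1.0, -0.0]]
ft_force: [-0.6, -1.1, -3.9]
grip_width: 0.0138
time_s: 15.52
position: [0.4794, 0.0292, 0.0261]
tool_rot: [[-0.273, -0.0, 0.962], [-0.962, 0.0, -0.273], [-0.0, -1.0, -0.0]]
ft_force: [0.0, -1.6, -3.0]
grip_width: 0.0138
```

```bash
python3 - <<'E'
from h import *
np.set_printoptions(precision=4,suppress=True)
p,d=env.get_image("side"); cv2.imwrite('pics/c10.png',cv2.resize(p[130:210,215:305,::-1],None,fx=8,fy=8,interpolation=2))
print(env.observe()['ft_force'])
E
```

```text
[-0.6863 -0.8689 -3.3551]
```

View pics/c10.png

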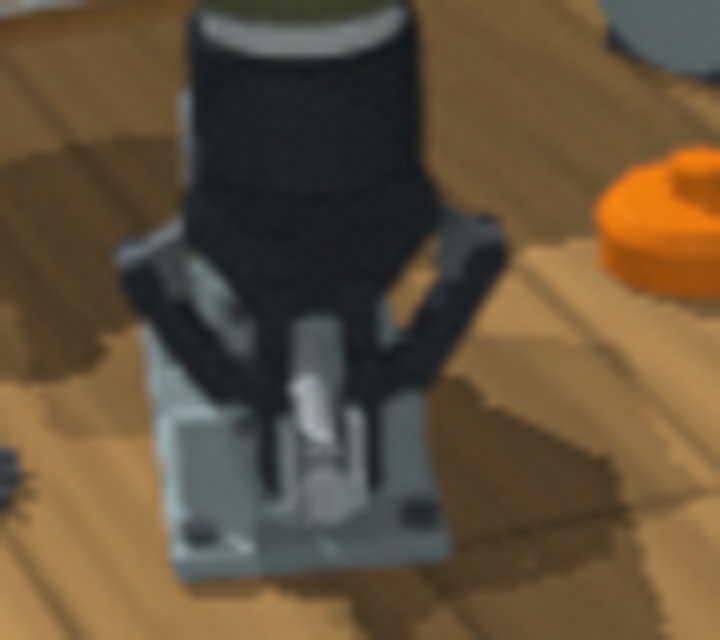

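```bash
python3 - <<'E'
from h import *
ax=np.array([.2665,.9638]);mouth=np.array([.4968,.0978])
for pre,px in(('now',np.array((326,495))/8+[215,130]-.44),('before',np.array((318,362))/6+[205,140]-.42)):
  X=ray('side',px,.0795);print(pre,(X[:2]-mouth)@ax,X)
E
python3 -m pendant '[[[0.027,0.096,0],0,0],[[0.027,0.096,0],0,0],[[0,0,0],0,0]]'; python3 -m pendant '[[[0.027,0.096,0],0,0],[[0,0,0],0,0]]'
```

```text
now -0.09588258403302442 [0.47266856 0.00498868 0.0795    ]
before -0.14155679006235264 [ 0.46178002 -0.03939025  0.0795    ]
time_s: 15.82
position: [0.4811, 0.0351, 0.0261]
tool_rot: [[-0.273, 0.0, 0.962], [-0.962, 0.0, -0.273], [-0.0, -1.0, 0.0]]
ft_force: [-1.3, -1.9, -2.7]
grip_width: 0.0141
time_s: 15.98
position: [0.4818, 0.0379, 0.0261]
tool_rot: [[-0.273, 0.0, 0.962], [-0.962, 0.0, -0.273], [-0.0, -1.0, 0.0]]
ft_force: [-0.7, -3.0, -3.2]
grip_width: 0.0139
```

```bash
python3 -m pendant '[[[0.018,0.064,0],0,0],[[0,0,0],0,0]]'; python3 -m pendant '[[[0.018,0.064,0],0,0],[[0,0,0],0,0]]'; python3 -m pendant '[[[0.018,0.064,0],0,0],[[0,0,0],0,0]]'
```

```text
time_s: 16.15
position: [0.4824, 0.0397, 0.0261]
tool_rot: [[-0.273, 0.0, 0.962], [-0.962, 0.0, -0.273], [-0.0, -1.0, -0.0]]
ft_force: [-1.2, -2.5, -2.7]
grip_width: 0.0139
time_s: 16.32
position: [0.4829, 0.0415, 0.0261]
tool_rot: [[-0.273, -0.0, 0.962], [-0.962, 0.0, -0.273], [-0.0, -1.0, -0.0]]
ft_force: [-0.9, -2.7, -2.2]
grip_width: 0.0136
time_s: 16.48
position: [0.4834, 0.0435, 0.0261]
tool_rot: [[-0.273, 0.0, 0.962], [-0.962, 0.0, -0.273], [-0.0, -1.0, 0.0]]
ft_force: [-1.5, -3.8, -3.7]
grip_width: 0.0142
```

```bash
python3 -m pendant '[[[0.018,0.064,0],0,0],[[0,0,0],0,0]]'; python3 -m pendant '[[[0.018,0.064,0],0,0],[[0,0,0],0,0]]'; python3 - <<'E'
from h import *
p,d=env.get_image("side"); cv2.imwrite('pics/c11.png',cv2.resize(p[150:200,225:285,::-1],None,fx=12,fy=12,interpolation=2))
print(env.observe()['ft_force'])
E
```

```text
time_s: 16.65
position: [0.484, 0.0454, 0.0261]
tool_rot: [[-0.273, 0.0, 0.962], [-0.962, 0.0, -0.273], [-0.0, -1.0, 0.0]]
ft_force: [-1.0, -2.8, -3.1]
grip_width: 0.014
time_s: 16.82
position: [0.4845, 0.0474, 0.0261]
tool_rot: [[-0.273, 0.0, 0.962], [-0.962, 0.0, -0.273], [-0.0, -1.0, -0.0]]
ft_force: [-1.4, -1.8, -4.0]
grip_width: 0.0143
[-0.91142639 -2.31333008 -2.81182447]
```

View pics/c11.png

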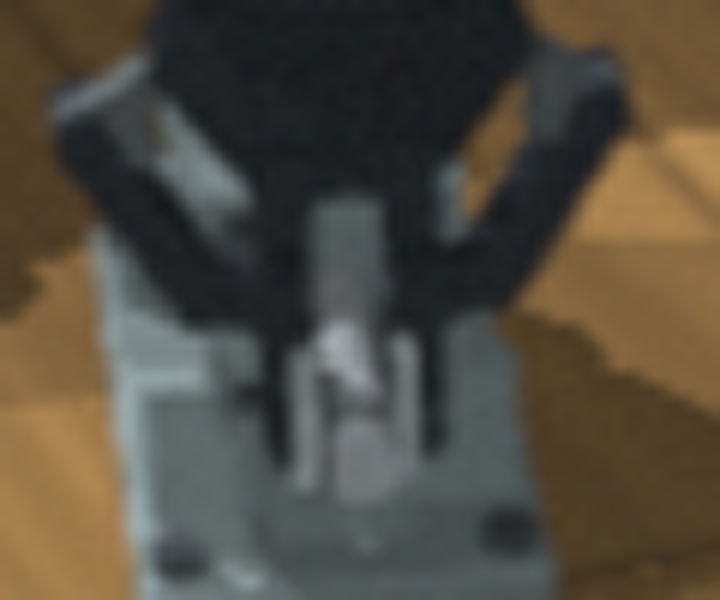

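```bash
python3 -m pendant '[[[0.009,0.032,0],0,0],[[0,0,0],0,0]]'; python3 -m pendant '[[[0.009,0.032,0],0,0],[[0,0,0],0,0]]'; python3 -m pendant '[[[0.009,0.032,0],0,0],[[0,0,0],0,0]]'
```

```text
time_s: 17.03
position: [0.4848, 0.0481, 0.0261]
tool_rot: [[-0.273, -0.0, 0.962], [-0.962, -0.0, -0.273], [0.0, -1.0, 0.0]]
ft_force: [-1.3, -4.7, -2.7]
grip_width: 0.0135
time_s: 17.2
position: [0.4848, 0.0483, 0.026]
tool_rot: [[-0.273, -0.001, 0.962], [-0.962, -0.001, -0.273], [0.002, -1.0, -0.0]]
ft_force: [-2.5, -9.4, -3.6]
grip_width: 0.0139
time_s: 17.37
position: [0.4848, 0.0484, 0.0259]
tool_rot: [[-0.273, -0.002, 0.962], [-0.962, -0.003, -0.273], [0.003, -1.0, -0.001]]
ft_force: [-4.0, -14.1, -3.1]
grip_width: 0.0142
```

```bash
python3 -m pendant '[[[0.007,0.026,0],0,0],[[0,0,0],0,0],[[0,0,0],0,0]]'
```

```text
time_s: 17.62
position: [0.4847, 0.0486, 0.0259]
tool_rot: [[-0.273, -0.002, 0.962], [-0.962, -0.004, -0.273], [0.004, -1.0, -0.001]]
ft_force: [-5.8, -18.8, -2.6]
grip_width: 0.0141
```

The shaft has stopped solid. The force climbed 5, 9, 15, 20 N with no advance, at an estimated depth of about 161 mm. I'll take the load off by backing the command only to zero force, then let go.

```bash
python3 -m pendant '[[[-0.027,-0.098,0],0,0],[[0,0,0],0,0],[[0,0,0],0,0]]'; python3 -m pendant '[[[0,0,-0.03],0,0.6],[[0,0,0],0,0.6],[[0,0,0],0,0.6],[[0,0,0],0,0.6],[[0,0,0],0,0.6],[[0,0,0],0,0.6]]';
```

```text
time_s: 17.87
position: [0.4849, 0.048, 0.0261]
tool_rot: [[-0.274, 0.001, 0.962], [-0.962, 0.0, -0.274], [-0.001, -1.0, 0.0]]
ft_force: [0.7, -2.7, -3.0]
grip_width: 0.0139
time_s: 18.37
position: [0.4848, 0.0479, 0.0253]
tool_rot: [[-0.273, 0.0, 0.962], [-0.962, 0.0, -0.273], [-0.0, -1.0, 0.0]]
ft_force: [-0.2, -0.6, -0.3]
grip_width: 0.0514
```

```bash
python3 -m pendant '[[[0,0,0.5],0,0.6],[[0,0,0.8],0,0.6],[[0,0,0.8],0,0.6],[[0,0,0.8],0,0.6],[[0,0,0.8],0,0.6],[[0,-0.7,0.8],0,0.6],[[0,-0.9,0.5],0,0.6],[[0,-0.9,0],0,0.6],[[0,-0.9,0],0,0.6],[[0,-0.9,0],0,0.6],[[0,-0.9,0],0,0.6],[[0,-0.9,0],0,0.6]]';python3 -m pendant '[[[0,-0.5,0],0,0.6],[[0,0,0],0,0.6],[[0,0,0],0,0.6]]'; python3 - <<'E'
from h import *
for n in("side","top"):
    p,d=env.get_image(n); cv2.imwrite(f"pics/{n}12.png",p[:,:,::-1]); np.save(f'pics/{n}12.npy',d)
a=cv2.imread('pics/side12.png')[130:210,215:305];b=cv2.imread('pics/top12.png')[170:230,160:290]
cv2.imwrite('pics/c12a.png',cv2.resize(a,None,fx=6,fy=6,interpolation=2))
cv2.imwrite('pics/c12b.png',cv2.resize(b,None,fx=6,fy=6,interpolation=2))
E
```

```text
time_s: 19.37
position: [0.4845, -0.1364, 0.1753]
tool_rot: [[-0.273, 0.0, 0.962], [-0.962, 0.0, -0.273], [-0.0, -1.0, 0.0]]
ft_force: [0.2, 0.6, -0.3]
grip_width: 0.0513
time_s: 19.62
position: [0.4845, -0.1503, 0.175]
tool_rot: [[-0.274, -0.0, 0.962], [-0.962, 0.001, -0.274], [-0.0, -1.0, -0.0]]
ft_force: [-0.2, -0.0, 0.3]
grip_width: 0.0514
```

View pics/c12a.png

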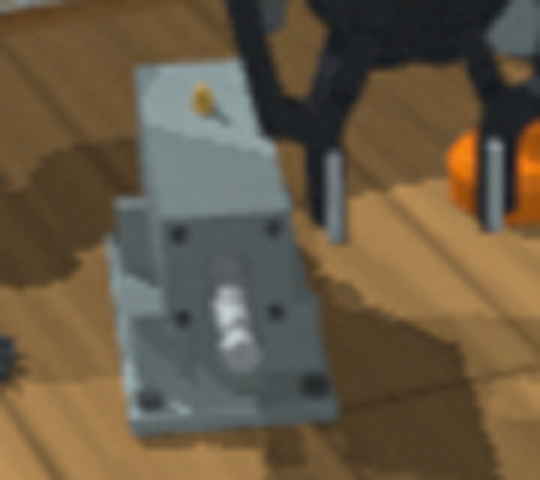

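View pics/c12b.png

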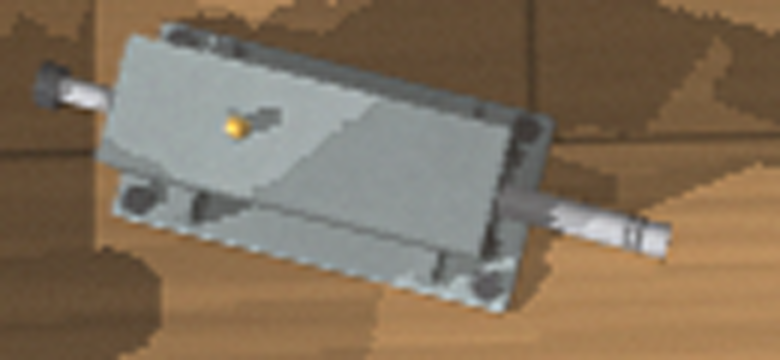

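View pics/top12.png

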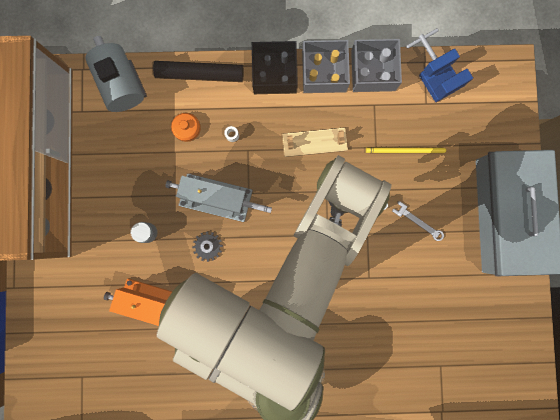

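```bash
python3 - <<'E'
from h import *
ax=np.array([.2665,.9638]);mouth=np.array([.4968,.0978])
X=ray('top',np.array((668,240))/6+[160,170]-.42,.077);print('tail along',(X[:2]-mouth)@ax)
E
```

```text
tail along -0.0798044391490619
```

The top view shows about 80 mm of shaft standing out of the mouth (tail px ~(271,210)), so the nose is about 160 mm deep. That is within the home range and agrees with the solid stop. The gripper is clear.

```bash
python3 -c "
from rig import env
print(env.close_job())"
```

```text
the job is handed in; nothing more can be done
None
```

The shaft is in the grey housing's bore, pushed fully home and released, and I have handed the job in at about 20 s on the robot's clock. I inserted it nose first to about 94 mm and let go. I then took hold again 27 mm from the tail, lifted the shaft level and pushed until it stopped solid.

**Final checks:**
- **Stop:** the push force rose from about 5 to 20 N with no further advance, and I backed off there, so the readings stayed under 25 N.
- **Depth:** the last picture shows about 80 mm of shaft standing out, so the nose is about 160 mm deep. That is the deep end of the expected range.
- **Scene:** in the last top view the bystanders I could see are where they started. The arm hid the spacers and part of the orange housing. The gripper was clear of everything.

**What failed or disagreed:**
- **First grasp:** it closed on air, because the reported tool height runs about 38 mm lower than the cameras show. I used the camera heights from then on.
- **Second grasp:** closing on the shaft in the rest showed about 10 N sideways from a 3 mm offset, which I relieved before lifting.
- **Plunger:** its 4 N showed less clearly than expected. I read only 1–4 N before the stop.
- **Depth estimates:** the arm's motion and the side view put the depth at about 161–162 mm, against 160 mm from the top view.

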